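# Index the lamp-rail stop key by feel

## Robot

A 6-joint arm with a two-finger parallel gripper is mounted at the origin on the work surface. World frame = base frame: x ahead of the robot, y to its left, z up, the work surface at z = 0. Lengths are in m, angles in rad, forces in N, time in s.
With the tool pointing down it reaches from about 0.3 to 0.825 m from the base axis. Payload 5.4 kg.
Tool frame: the origin (TCP) lies at the very end of the fingers, on their centre line; the grasp point (between the pads) lies manip.grip_depth behind it (manip.grip_depth is the distance from the TCP to the grasp point, in m); z points along the fingers, y is the direction in which the jaws open and shut (so a half turn about z gives the same grasp; the last joint's range is limited). The gripper opens to 92 mm and grips with 3 to 60 N. Pads are 20 mm wide; open, the fingers measure 128 mm over their backs; the gripper's body (75 mm by 189 mm) begins 69 mm behind the grasp point.
Start: joints at [0.963, 0.158, 1.597, -0, 1.386, -0.21], TCP at [0.223, 0.53, 0.19] pointing down, gripper open.
Joint ranges: [-2.91, 2.91], [-0.94, 2.29], [0.18, 2.7], [-1.29, 4.43], [0.17, 2.64], [-3, 3]. Speed limits (rad/s): [2.57, 2.57, 3.14, 3.14, 3.14, 3.14].

## Interface

Orientations are given as a rotation vector (axis times angle).
In Python, from rig import manip gives the robot as it stands.
- The arm moves only by the tool drive_tool, never from a script. Its argument "deltas" is text: rows parted by semicolons, each of 5 numbers parted by spaces: the shift along the tool's x, y, z in m, then the turn about the tool's z in rad, then the closure, from -1 (fully open) to 1 (shut), so that 0 is half open. In form: tx ty tz roll grip; .... A call has 1 to 20 rows; each row shifts and turns the commanded pose from where the row before left it, along the tool's axes as they then stand; what a row does not reach is not made up. A row lasts 1/10 s, in which the tool goes at most 50 mm and 8.59 degrees, less where a joint would pass 70% of its speed; a pose out of reach is approached as far as the arm can. A call is refused whole if a number of a shift passes 0.05 or a number of a turn 0.15, either way. A call with a gripper value outside its range is refused whole. The fingers move at their own pace and stop on an object; "newtons" is the grip in N (left out, the last holds). Time passes only in rows, so rows that do not move let the fingers close. It gives the time, the measured TCP pose, the force and the opening at its end, in the units of the state.
- manip.state(): the state, without advancing time (a new reading comes with each control period).
- manip.snapshot(name): name is "scene" or "side" or "wrist"; returns a dict with "color" (480x640x3 uint8, red, green, blue), "depth" (480x640 float32, m along the optical axis (not along the pixel's ray), 0 where there is no reading), "fovy" (degrees; the focal length in pixels is half the picture's height over the tangent of half this angle, whatever the lens; pixels are square), "cx", "cy" (the principal point, pixels), "camera_from_world" (4x4, takes a point from world to camera coordinates); the wrist camera has in their place "hand_eye" (4x4, takes a point from camera to tool coordinates, whose origin is the TCP and whose axes are the flange's). Camera axes: x right, y up, looking along -z (the intrinsics and any distortion apply to the point x, -y, -z); pixel columns grow to the right and rows downward; lengths in m; the calibration is good to about 2 mm. A picture is of the moment at which its call begins: read the wrist's pose just before it.
- manip.hand_in(): hands the job in, once; it reports no verdict.
Trained networks look in a picture, given as the dict that the camera call returned (one of the last four; its "shot" number tells which), for a name from the list of things; names that differ only in an ending like _2 or _b are one class to them, and where a whole thing is asked for, a point or a joint stands for the part that bears it (a point fixed in the world has none). Each returns a list of dicts, best first, with "score" (0 to 1); they miss things now and then, are a little off and sometimes report something else, mostly with a low value. They report only what shows in the picture. A call takes as long as a camera call. They do not tell look-alikes from the thing itself.
- manip.masks_of(picture, thing): "pixels" (480x640 bool, what is visible of it) and "extent" ([left, top, width, height] in pixels, round what is visible of it).
The state is a dict: "clock": time; "qpos": joint angles; "joint_vel": joint speeds; "joint_torque": joint torques, N m; "position": TCP position; "orientation": TCP orientation; "force": force on the tool from outside, world axes, zero at the start; "ft_torque": the same for the moment, N m; "width": opening from 0.0 (shut) to 1.0 (fully open).
Only numpy, scipy, OpenCV 4.12 (cv2) and the standard library are available. Lean on these libraries where they do the work, as an engineer would, in place of code of your own. Each camera call takes 0.05 s, during which the arm holds its last target.

## Task

Set the stop on the examination-lamp rail: take the red-handled T-foot key, lower its foot into the rail's open pocket and slide it along under the lips, keeping its foot resting lightly on the ledges, until it drops into the hidden index notch. Stop there, and leave the key standing upright in the notch, fully down and let go. Work gently, never forcing the key against the rail, and leave the beaker, jar, brush and tray where they are.

Things in the scene. Friction and masses are not known exactly. Their poses are not given: they have to be found in the camera images.
- rail: Aluminium T-slot rail fixed to the table, 290 long (its y), 72 wide (its x; feet and lamp carriage reach |x| = 57), 44 high. Origin: centre of its underside, z up. Its channel, 60 wide inside, is covered by two lips (undersides at z 38, tops 44) leaving a 19 wide slot along the middle. A blue lamp carriage is parked on it at y 105 to 141, up to 117 high.
- rail_ledges (a point): Rail point x = 0, y = 0, at ledge height z 20; axes as the rail's. Under the lips two level black ledges (|x| 14 to 30, tops z 20) carry the key's foot all along the rail, smooth but for 0.2 downward seams towards +y; the trench between them has its floor at z 8 throughout.
- rail_search (a point): Rail point x = 0, y = -1, z 20: middle of the stretch that hides the index notch. The notch cuts both ledges under the lips: 27 long in y, square edges, floor at z 8 (12 below the ledges). Its centre lies anywhere from y = -42 to y = +39, different each time, cannot be seen and is not reported.
- rail_pocket (a point): Centre of the open pocket at the rail's -y end, where the lips are missing (y -140 to -90), at ledge height z 20; rail x = 0, y = -115; axes as the rail's. Free size 60 (x) by 50 (y). From here the key slides towards rail +y.
- key: Stop key, standing on its foot on the table, about 0.15 to 0.28 kg, 120 high. Origin: centre of the foot's underside, z up. Foot: steel bar 52 (its x) by 20 (y) by 10 high. Stem: 12 (x) by 20 (y), from 10 to 62. Red handle: 24 by 24 square, from 62 to 120. A half turn about z changes nothing. The foot must lie across the rail (key x along rail x) to go in.
- key_handle (a point): Centre of the red handle, 91 above the foot's underside; axes as the key's. Grasp here from above, across either pair of faces.
- key_foot (a point): Centre of the foot's underside; axes as the key's. 20 above the table when riding on the ledges, 8 when home in the notch.
- beaker: Bystander: clear glass beaker, 64 across, 95 high, origin at its underside.
- jar: Bystander: amber jar with white cap, 56 across, 70 high, origin at its underside.
- brush: Bystander: brush about 180 long, lying on the table.
- tray: Bystander: white open tray 90 x 100 x 25, origin at its underside.
Not all that is in view belongs to the job. What is shaped like the key but blue is not meant.

How it is judged:
By the outcome, as a careful person would: the job done as asked, in the order asked, and still so for the second after the job is handed in, with the robot touching nothing.
It also fails if it takes over 67 s, if anything falls off the work surface, if the arm or the gripper's body presses on something with over 40 N, if the wrist force passes 120 N, or if a joint passes its speed limit or range.

## Working session

There is one attempt and no reset: what is moved stays moved. The work goes in short steps, Python scripts to look and compute and a tool call to move; the robot and the scene stay as the last step left them, time stands still between calls to the robot, and variables do not carry over. Pictures are saved under pics/ and viewed, and the job is handed in when it is done.

Besides the shell and the picture viewer there is one more tool, called after "Emit:" as a command line: name --argument value ..., lists and objects as JSON in quotes. drive_tool: Moves the arm, as the interface text tells. Its arguments: {"type":"object","properties":{"deltas":{"type":"string"},"newtons":{"type":"number"}},"required":["deltas"]}

```bash
ls; mkdir -p pics; python3 - <<'E'
from rig import manip
import cv2
print(manip.state(), manip.grip_depth)
for n in ("scene","side"):
    s=manip.snapshot(n)
    cv2.imwrite(f"pics/{n}0.png",s["color"][:,:,::-1])
    print(n,s["fovy"],s["cx"],s["cy"],s["camera_from_world"],[k for k in s])
E
```

```text
pics
{'clock': 0.0, 'qpos': array([ 9.62848946e-01,  1.59039053e-01,  1.59821569e+00,  2.19247840e-05,
        1.38620196e+00, -2.10102839e-01]), 'joint_vel': array([-0.0014441 ,  0.00032566,  0.00101069, -0.00051586,  0.00049535,
        0.00163894]), 'joint_torque': array([-4.18942391e-04, -3.85566902e+01, -3.22108054e+01,  7.01327669e-02,
        3.79782147e-02, -1.64531930e-04]), 'position': array([0.22239873, 0.52952703, 0.18903287]), 'orientation': array([-6.20675045e-01, -3.07889233e+00,  2.67239950e-03]), 'force': array([ 1.08270909, -0.17366336, -0.27225335]), 'ft_torque': array([-0.0005443 ,  0.0035973 ,  0.02623702]), 'width': 0.9989398313373317} 0.0187
scene 52.251677443833294 323.54061643198474 240.0711024491719 [[-0.74024674  0.67221389  0.0127774   0.38800015]
 [-0.40077129 -0.45643189  0.794388    0.16353547]
 [ 0.53983066  0.58292231  0.60727625 -1.41625459]
 [ 0.          0.          0.          1.        ]] ['color', 'depth', 'fovy', 'cx', 'cy', 'camera_from_world', 'shot']
side 56.68250164689024 319.2906397686588 244.91690563373055 [[ 0.77126021 -0.63618246 -0.02072583 -0.40613546]
 [ 0.34596923  0.39165117  0.8525929  -0.24467761]
 [-0.53428735 -0.66474148  0.52216453 -0.65871342]
 [ 0.          0.          0.          1.        ]] ['color', 'depth', 'fovy', 'cx', 'cy', 'camera_from_world', 'shot']
```

View pics/scene0.png

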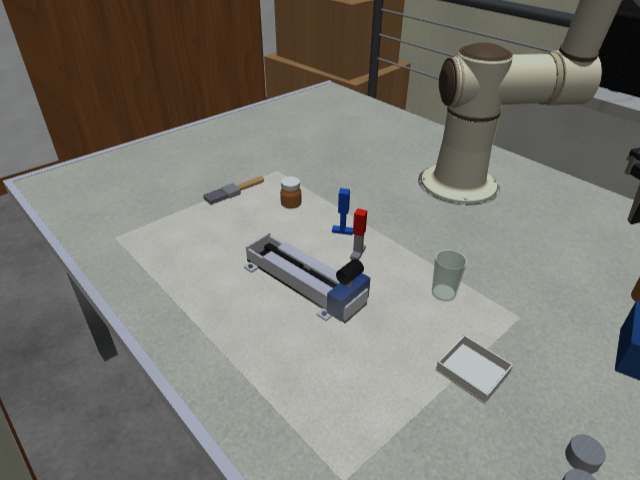

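View pics/side0.png

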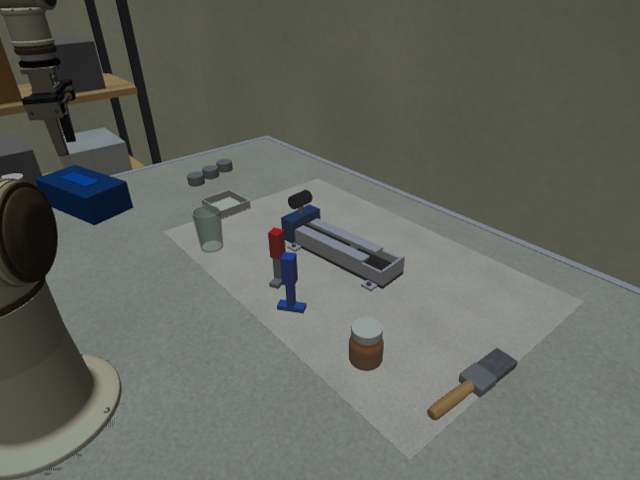

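Candidates for the key in the scene picture are the red-handled one at about (360,225) and the blue look-alike at (343,208). In the side picture they are red at (277,255) and blue at (289,280). I choose the red one. The rail runs from its pocket at scene (262,248) to the blue carriage at (348,298).

```bash
cat > h.py <<'E'
import numpy as np, cv2
from rig import manip
def cloud(s, wfc=None):
    d=s["depth"]; f=240/np.tan(np.radians(s["fovy"]/2))
    v,u=np.mgrid[0:480,0:640]
    P=np.stack([(u-s["cx"])/f*d, -(v-s["cy"])/f*d, -d],-1)
    T=np.linalg.inv(s["camera_from_world"]) if wfc is None else wfc
    return P@T[:3,:3].T+T[:3,3], d>0
E
python3 - <<'E'
from h import *
np.set_printoptions(precision=4,suppress=True)
for n in ("scene","side"):
    s=manip.snapshot(n); W,ok=cloud(s)
    np.savez(f"{n}.npz",W=W,ok=ok,c=s["color"])
    im=s["color"][:,:,::-1].copy()
    t=W[ok&(abs(W[...,2])<0.01)]; print(n,"table z",np.median(t[:,2]))
    for k in ("key","rail","beaker","jar","brush","tray"):
        for m in manip.masks_of(s,k)[:3]:
            p=W[m["pixels"]&ok]
            print(n,k,round(m["score"],2),m["extent"],np.percentile(p,[2,50,98],axis=0).round(3).tolist())
    c=s["color"].astype(int)
    red=(c[...,0]>110)&(c[...,1]<60)&(c[...,2]<60)&ok
    p=W[red]; p=p[(p[:,2]>0.03)&(p[:,2]<.14)&(p[:,0]>.2)&(p[:,0]<.9)]; print("red",len(p),np.percentile(p,[2,50,98],axis=0).tolist())
    x0,y0=((230,170) if n=="scene" else (240,180))
    cv2.imwrite(f"pics/{n}_crop.png",cv2.resize(im[y0:y0+150,x0:x0+190],None,fx=4,fy=4,interpolation=cv2.INTER_CUBIC))
E
```

```text
scene table z 0.0009516101735854154
scene key 0.84 [350.0, 212.6, 14.7, 44.4] [[0.438, 0.03, 0.009], [0.457, 0.043, 0.073], [0.472, 0.052, 0.122]]
scene key 0.73 [330.6, 189.0, 21.6, 44.2] [[0.401, -0.068, 0.002], [0.423, -0.044, 0.069], [0.435, -0.029, 0.122]]
scene rail 0.64 [243.8, 232.0, 127.0, 95.2] [[0.559, -0.113, 0.005], [0.619, 0.069, 0.043], [0.66, 0.173, 0.116]]
scene beaker 0.86 [433.3, 253.8, 32.2, 48.5] [[0.379, 0.225, 0.004], [0.423, 0.258, 0.067], [0.438, 0.282, 0.097]]
scene jar 0.82 [280.0, 175.3, 25.3, 33.7] [[0.411, -0.253, 0.002], [0.443, -0.219, 0.045], [0.459, -0.205, 0.072]]
scene jar 0.62 [245.0, 233.5, 122.4, 86.1] [[0.559, -0.113, 0.005], [0.619, 0.07, 0.043], [0.659, 0.173, 0.116]]
scene brush 0.85 [204.0, 179.5, 61.9, 27.4] [[0.426, -0.416, -0.0], [0.533, -0.372, 0.017], [0.599, -0.359, 0.022]]
scene tray 0.76 [433.8, 336.6, 80.4, 65.4] [[0.491, 0.364, 0.001], [0.532, 0.413, 0.005], [0.583, 0.464, 0.027]]
red 63 [[0.4384553324453502, 0.024740640125537706, 0.11847090309208254], [0.45202722206178425, 0.03784121804564888, 0.12076151376561417], [0.46327926976
[... 823 characters left out ...]
, [0.418, -0.247, 0.05], [0.45, -0.215, 0.072]]
side jar 0.47 [281.6, 191.7, 121.5, 97.7] [[0.548, -0.12, 0.004], [0.588, 0.02, 0.039], [0.652, 0.155, 0.113]]
side brush 0.98 [425.8, 346.3, 94.2, 71.7] [[0.42, -0.404, 0.008], [0.518, -0.385, 0.019], [0.594, -0.366, 0.022]]
side tray 0.97 [201.4, 188.6, 49.9, 29.4] [[0.49, 0.359, 0.003], [0.546, 0.423, 0.013], [0.582, 0.463, 0.027]]
side tray 0.17 [280.5, 190.5, 124.8, 104.0] [[0.548, -0.12, 0.003], [0.588, 0.021, 0.039], [0.653, 0.157, 0.113]]
red 66 [[0.43737885172826635, 0.022068881958172692, 0.11890661275958456], [0.4473613952571106, 0.03280322635641908, 0.12112951293739685], [0.4596972797488514, 0.04497010586238139, 0.12259141260254804]]
```

```bash
python3 -c "print(1)"
```

```text
1
```

View pics/scene_crop.png

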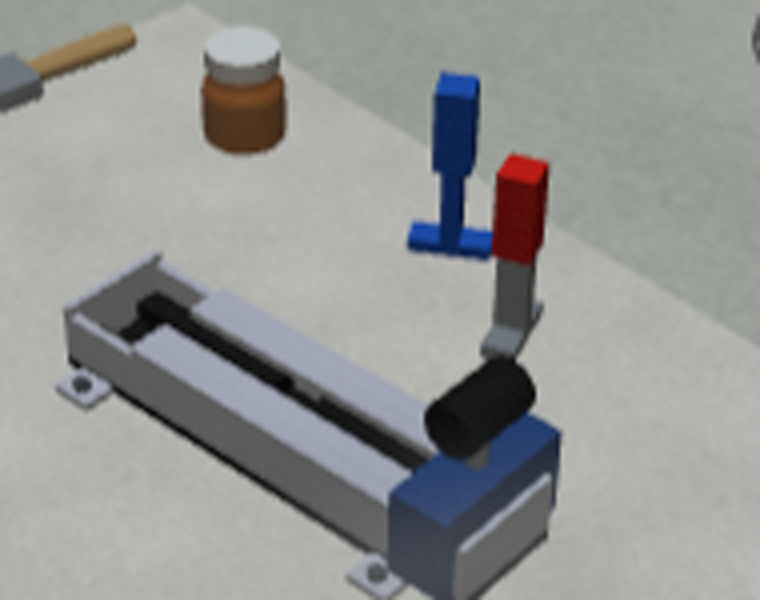

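View pics/side_crop.png

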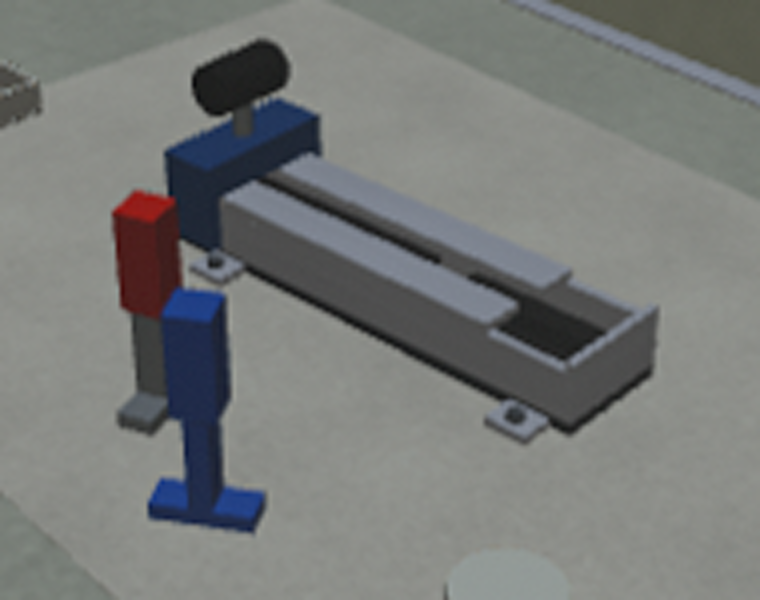

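The crops confirm the red handle with its steel foot as the key, and the blue one as the look-alike. I'll fit rough poses now, then refine them with the wrist camera.

```bash
python3 - <<'E'
from h import *
np.set_printoptions(precision=4,suppress=True)
allr=[]
for n in ("scene","side"):
    z=np.load(n+".npz"); W,ok,c=z["W"],z["ok"],z["c"].astype(int)
    R=ok&(W[...,0]>.5)&(W[...,0]<.72)&(W[...,1]>-.2)&(W[...,1]<.25)
    # lip tops/walls near z 44
    m=R&(abs(W[...,2]-.044)<.004)
    p=W[m][:,:2].astype(np.float32); (cx,cy),(w,h),a=cv2.minAreaRect(p); print(n,"rail top rect",cx,cy,w,h,a,len(p))
    d=np.median(p,0); u,s_,vt=np.linalg.svd(p-p.mean(0)); print(" pca",vt[0], np.degrees(np.arctan2(vt[0][1],vt[0][0])))
    q=(p)@vt.T; print("  extents",np.percentile(q,[0.5,2,98,99.5],axis=0).tolist())
    # red top
    K=ok&(W[...,0]>.41)&(W[...,0]<.49)&(W[...,1]>0)&(W[...,1]<.08)
    red=K&(c[...,0]>c[...,1]*2.5)&(c[...,0]>60)
    t=red&(W[...,2]>.117); tp=W[t][:,:2].astype(np.float32); print(" keytop",cv2.minAreaRect(tp),len(tp))
    f=K&~red&(W[...,2]>.007)&(W[...,2]<.013); fp=W[f][:,:2].astype(np.float32); print(" foot top",cv2.minAreaRect(fp),len(fp))
    sd=W[red&(W[...,2]>.068)&(W[...,2]<.114)]
    print(" sides",sd.shape,np.percentile(sd,[2,50,98],axis=0).tolist())
E
```

```text
scene rail top rect 0.6139127612113953 0.028229236602783203 0.09428219497203827 0.29259154200553894 8.616593360900879 1741
 pca [-0.0701  0.9975] 94.01763
  extents [[-0.15973699539899827, -0.6495495438575745], [-0.1569247990846634, -0.6483879208564758], [0.12877480387687684, -0.572423779964447], [0.13033069372177122, -0.5672114491462709]]
 keytop ((0.4509422481060028, 0.037615787237882614), (0.024351969361305237, 0.023606302216649055), 27.148265838623047) 77
 foot top ((0.44918206334114075, 0.05296139791607857), (0.04769819229841232, 0.059080109000205994), 87.96544647216797) 80
 sides (205, 3) [[0.43855409605283624, 0.031845394121356535, 0.06853530232657017], [0.4591230781488467, 0.04341138266502165, 0.09171110697031948], [0.46587567288135145, 0.052421207325061926, 0.11303976715417882]]
side rail top rect 0.6088314652442932 0.02370423823595047 0.09245865792036057 0.2868523895740509 7.084612846374512 1572
 pca [ 0.1348 -0.9909] -82.254036
  extents [[-0.07554813262075186, 0.5626723450422287], [-0.05220178313553333, 0.5650116086006165], [0.20044916421175002, 0.641362498998642], [0.20152523539960385, 0.6448571446537972]]
 keytop ((0.44902193546295166, 0.03330397605895996), (0.021809304133057594, 0.023493388667702675), 27.014070510864258) 79
 foot top ((0.4357653260231018, 0.02889418415725231), (0.022448211908340454, 0.02105717733502388), 24.932058334350586) 83
 sides (153, 3) [[0.4347884948017067, 0.02041751516590185, 0.06933290704289288], [0.4395537865319229, 0.030764937996788366, 0.09288584045002785], [0.4443938973152483, 0.039769036035249325, 0.11332177700227457]]
```

```bash
cat >> h.py <<'E'
from scipy.spatial.transform import Rotation as Ro
def tool():
    s=manip.state(); R=Ro.from_rotvec(s["orientation"]).as_matrix()
    return s,R,np.array(s["position"])
def togo(target,jaw=None):
    """tool-frame shift to TCP target; roll to put jaw axis at world angle jaw (deg, mod 180)"""
    s,R,p=tool(); d=R.T@(np.array(target)-p)
    j=np.degrees(np.arctan2(R[1,1],R[0,1]))
    out=[d.round(4).tolist(),"pos",p.round(4).tolist(),"jaw",round(j,2),"F",s["force"].round(2).tolist(),"w",round(s["width"],3),"t",s["clock"]]
    if jaw is not None:
        e=(jaw-j+90)%180-90; out+=["roll",round(-np.radians(e),4)]
    print(*out)
def wristcloud():
    s,R,p=tool(); sh=manip.snapshot("wrist"); T=np.eye(4); T[:3,:3]=R; T[:3,3]=p
    W,ok=cloud(sh,T@sh["hand_eye"]); return sh,W,ok,T@sh["hand_eye"]
E
python3 - <<'E'
from h import *
np.set_printoptions(precision=4,suppress=True)
s=manip.snapshot("wrist"); print(s["hand_eye"],s["fovy"],s["cx"],s["cy"])
s_,R,p=tool(); print(R)
togo([0.50,0.03,0.30],117)
E
```

```text
[[ 0.0006  0.9564  0.292   0.082 ]
 [ 1.     -0.0006 -0.0001  0.0007]
 [ 0.0001  0.292  -0.9564 -0.1947]
 [ 0.      0.      0.      1.    ]] 70.2673998719085 318.925499362395 240.5529764666758
[[-0.9219  0.3874  0.0001]
 [ 0.3874  0.9219  0.0001]
 [-0.      0.0001 -1.    ]]
[-0.4493, -0.3537, -0.11] pos [0.2228, 0.5301, 0.19] jaw 67.21 F [0.24, 0.35, 1.18] w 0.998 t 0.85 roll -0.869
```

Emit:
drive_tool --deltas "-0.0308 -0.0258 -0.0021 0 -1;-0.0308 -0.0258 -0.0021 0 -1;-0.0308 -0.0258 -0.0021 0 -1;-0.0308 -0.0258 -0.0021 0 -1;-0.0308 -0.0258 -0.0021 0 -1;-0.0308 -0.0258 -0.0021 0 -1;-0.0308 -0.0258 -0.0021 0 -1;-0.0308 -0.0258 -0.0021 0 -1;-0.0308 -0.0258 -0.0021 0 -1;-0.0308 -0.0258 -0.0021 0 -1;-0.0308 -0.0258 -0.0021 0 -1;-0.0308 -0.0258 -0.0021 0 -1;-0.0308 -0.0258 -0.0021 0 -1;-0.0308 -0.0258 -0.0021 0 -1;0 0 0 -0.145 -0.2;0 0 0 -0.145 -0.2;0 0 0 -0.145 -0.2;0 0 0 -0.145 -0.2;0 0 0 -0.145 -0.2;0 0 0 -0.145 -0.2"

```text
clock: 2.85
position: [0.4804, 0.03, 0.2195]
orientation: [-0.744, 3.052, -0.0]
force: [-0.1, 0.2, -0.1]
width: 0.604
```

```bash
python3 - <<'E'
from h import *
np.set_printoptions(precision=4,suppress=True)
togo([0.45,0.035,0.22],117)
sh,W,ok,T=wristcloud()
np.savez("w1.npz",W=W,ok=ok,c=sh["color"],T=T)
cv2.imwrite("pics/w1.png",sh["color"][:,:,::-1])
c=sh["color"].astype(int)
red=ok&(c[...,0]>c[...,1]*2.5)&(c[...,0]>60)&(abs(W[...,0]-.45)<.05)&(abs(W[...,1]-.035)<.05)
t=red&(W[...,2]>.115); tp=W[t].astype(np.float32); print(len(tp),np.median(tp[:,2]),cv2.minAreaRect(tp[:,:2]))
for k in ("key","rail"):
    for m in manip.masks_of(sh,k)[:3]: print(k,m["score"],m["extent"],np.percentile(W[m["pixels"]&ok],[2,50,98],axis=0).round(3).tolist())
E
```

```text
[0.0247, 0.0184, -0.0005] pos [0.4804, 0.03, 0.2195] jaw 117.4 F [-0.14, 0.23, -0.05] w 0.604 t 2.85 roll 0.0069Traceback (most recent call last):
  File "<stdin>", line 9, in <module>
cv2.error: OpenCV(4.12.0) /io/opencv/modules/imgproc/src/convhull.cpp:143: error: (-215:Assertion failed) total >= 0 && (depth == CV_32F || depth == CV_32S) in function 'convexHull'
```

View pics/w1.png

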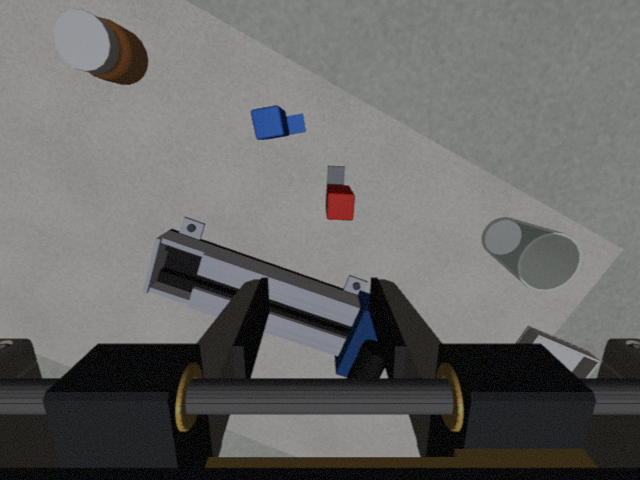

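The wrist picture shows the red handle top at (340,205), with its foot end at (336,175), the blue key at (268,122) and the rail pocket at (180,265). The red points did not come through, so I'll check the depth.

```bash
python3 - <<'E'
import numpy as np,cv2
np.set_printoptions(precision=4,suppress=True)
z=np.load("w1.npz"); W,ok,c,T=z["W"],z["ok"],z["c"].astype(int),z["T"]
for uv in ((340,205),(336,175),(268,122),(300,100),(250,262),(450,150)): print(uv,ok[uv[1],uv[0]],W[uv[1],uv[0]],c[uv[1],uv[0]])
print(T)
E
```

```text
(340, 205) True [0.4502 0.0348 0.1205] [145  36  34]
(336, 175) True [0.437  0.0297 0.0096] [ 95  98 104]
(268, 122) True [ 0.417  -0.0498  0.1208] [ 38  78 149]
(300, 100) True [ 0.3828 -0.0451 -0.0014] [147 145 143]
(250, 262) True [ 0.5781 -0.0151  0.0206] [67 66 66]
(450, 150) True [0.3506 0.1355 0.0004] [128 129 126]
[[-0.4606 -0.8488 -0.2594  0.4078]
 [ 0.8876 -0.4408 -0.1338 -0.0076]
 [-0.0008 -0.2918  0.9565  0.4142]
 [ 0.      0.      0.      1.    ]]
```

Emit:
drive_tool --deltas "-0.032 -0.0166 0 0 -0.2;-0.032 -0.0166 0 0 -0.2;-0.032 -0.0166 0 0 -0.2;-0.032 -0.0166 0 0 -0.2;-0.032 -0.0166 0 0 -0.2;0 0 0 0 -0.2;0 0 0 0 -0.2"

```text
clock: 3.6
position: [0.6604, 0.0289, 0.2184]
orientation: [0.732, -3.053, -0.001]
force: [-0.5, -0.4, 0.0]
width: 0.6
```

```bash
python3 - <<'E'
from h import *
np.set_printoptions(precision=4,suppress=True)
sh,W,ok,T=wristcloud()
np.savez("w2.npz",W=W,ok=ok,c=sh["color"],T=T)
cv2.imwrite("pics/w2.png",sh["color"][:,:,::-1])
for f in ("w1","w2"):
    z=np.load(f+".npz"); W,ok,c=z["W"],z["ok"],z["c"].astype(int)
    red=ok&(c[...,0]>c[...,1]*2.5)&(c[...,0]>60)&(abs(W[...,0]-.45)<.05)&(abs(W[...,1]-.035)<.05)
    tp=np.ascontiguousarray(W[red&(W[...,2]>.115)][:,:2],np.float32)
    if len(tp)>20: print(f,len(tp),cv2.minAreaRect(tp),tp.mean(0))
    fp=W[ok&~red&(abs(W[...,2]-.010)<.004)&(abs(W[...,0]-.45)<.05)&(abs(W[...,1]-.035)<.05)]
    fp=np.ascontiguousarray(fp[:,:2],np.float32)
    if len(fp)>20: print(" foot",len(fp),cv2.minAreaRect(fp),np.median(fp,0))
E
```

```text
w1 695 ((0.4512467384338379, 0.035148486495018005), (0.023308582603931427, 0.023237407207489014), 24.740604400634766) [0.4508 0.035 ]
 foot 311 ((0.43729346990585327, 0.028641263023018837), (0.020230012014508247, 0.019900456070899963), 25.008230209350586) [0.4372 0.0286]
w2 406 ((0.4592495858669281, 0.038916703313589096), (0.00871249008923769, 0.0236847884953022), 26.777996063232422) [0.4592 0.0386]
 foot 642 ((0.4517337381839752, 0.035165637731552124), (0.052418507635593414, 0.02057170681655407), 25.293180465698242) [0.4617 0.0373]
```

View pics/w2.png

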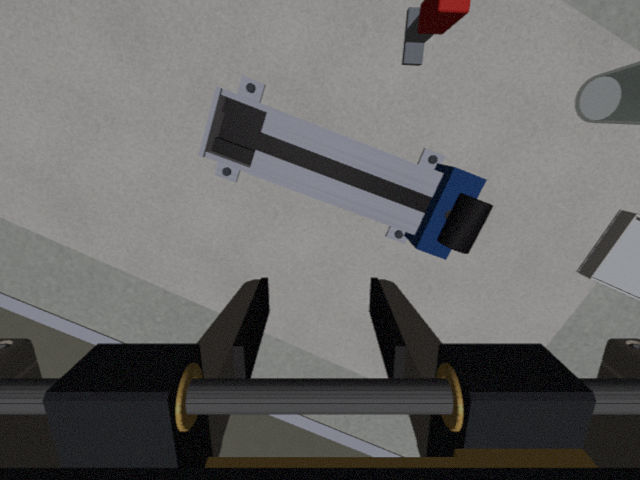

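The wrist picture now shows the whole rail, with the pocket at (238,125), the slot in the middle and the carriage at (450,215). The key's foot measures 52 x 20.5 mm, as described, at (0.4515, 0.035) with yaw 25°. Next I'll fit the rail.

```bash
python3 - <<'E'
import numpy as np,cv2
np.set_printoptions(precision=4,suppress=True)
from scipy.optimize import minimize
z=np.load("w2.npz"); W,ok,c=z["W"],z["ok"],z["c"].astype(int)
R=ok&(abs(W[...,0]-.61)<.1)&(abs(W[...,1]-.02)<.2)
m=R&(abs(W[...,2]-.044)<.004)
n,l,st,ce=cv2.connectedComponentsWithStats(m.astype(np.uint8)); k=1+np.argmax(st[1:,4]); 
p=np.ascontiguousarray(W[m][:,:2],np.float32); print(len(p),np.median(W[m][:,2]))
q=W[l==k][:,:2].astype(np.float32); print(st[1:].tolist())
r=cv2.minAreaRect(np.ascontiguousarray(p)); print(r)
# fine: yaw by edge sharpness in x histogram
best=[]
for a in np.arange(2,12,.1):
    t=np.radians(a); x=p@[np.cos(t),np.sin(t)]
    h,_=np.histogram(x,bins=np.arange(x.min(),x.max(),.0008)); best.append((np.sum(np.diff(h.astype(float))**2),a))
best.sort(reverse=True); print(best[:5])
a=np.mean([b[1] for b in best[:3]]); t=np.radians(a)
ex=np.array([np.cos(t),np.sin(t)]); ey=np.array([-np.sin(t),np.cos(t)])
x=p@ex;y=p@ey
b=np.median(W[m][:,2])
print("x range",np.percentile(x,[.3,1,99,99.7]),"y range",np.percentile(y,[0,.2,1,99]))
lip=(y>np.percentile(y,1)+.06)&(y<np.percentile(y,1)+.2)
h,e=np.histogram(x[lip],bins=np.arange(x.min()-.002,x.max()+.002,.001)); print([(round(float(v),4),int(g)) for v,g in zip(e,h)])
h,e=np.histogram(y,bins=np.arange(y.min()-.002,y.max()+.002,.002)); print([(round(float(v),4),int(g)) for v,g in zip(e,h)][:45])
E
```

```text
9809 0.04391506658180616
[[198, 86, 24, 71, 446], [235, 99, 1, 1, 1], [248, 107, 200, 136, 9362]]
((0.6124080419540405, 0.006325423717498779), (0.09160241484642029, 0.2511112093925476), 7.016564846038818)
[(np.float64(62817.0), np.float64(6.700000000000005)), (np.float64(60341.0), np.float64(6.800000000000004)), (np.float64(55241.0), np.float64(6.5000000000000036)), (np.float64(52851.0), np.float64(6.600000000000004)), (np.float64(50003.0), np.float64(6.900000000000004))]
x range [0.5724 0.5728 0.6439 0.6444] y range [-0.1905 -0.1897 -0.1886  0.0599]
[(0.5604, 0), (0.5614, 0), (0.5624, 0), (0.5634, 0), (0.5644, 0), (0.5654, 0), (0.5664, 0), (0.5674, 0), (0.5684, 0), (0.5694, 0), (0.5704, 0), (0.5714, 7), (0.5724, 138), (0.5734, 134), (0.5744, 135), (0.5754, 138), (0.5764, 137), (0.5774, 135), (0.5784, 135), (0.5794, 136), (0.5804, 135), (0.5814, 134), (0.5824, 134), (0.5834, 134), (0.5844, 135), (0.5854, 131), (0.5864, 131), (0.5874, 133), (0.5884, 131), (0.5894, 133), (0.5904, 132), (0.5914, 131), (0.5924, 130), (0.5934, 131), (0.5944, 130), (0.5954, 131), (0.5964, 128), (0.5974, 12
[... 764 characters left out ...]
6524, 0), (0.6534, 0), (0.6544, 0)]
[(-0.1925, 0), (-0.1905, 102), (-0.1885, 154), (-0.1865, 189), (-0.1845, 1), (-0.1825, 0), (-0.1805, 0), (-0.1785, 0), (-0.1765, 0), (-0.1745, 0), (-0.1725, 0), (-0.1705, 1), (-0.1685, 0), (-0.1665, 0), (-0.1645, 0), (-0.1625, 0), (-0.1605, 0), (-0.1585, 0), (-0.1565, 0), (-0.1545, 0), (-0.1525, 0), (-0.1505, 0), (-0.1485, 0), (-0.1465, 0), (-0.1445, 0), (-0.1425, 0), (-0.1405, 0), (-0.1385, 0), (-0.1365, 25), (-0.1345, 104), (-0.1325, 104), (-0.1305, 99), (-0.1285, 104), (-0.1265, 104), (-0.1245, 100), (-0.1225, 101), (-0.1205, 101), (-0.1185, 101), (-0.1165, 103), (-0.1145, 97), (-0.1125, 95), (-0.1105, 103), (-0.1085, 101), (-0.1065, 99), (-0.1045, 99)]
```

Rail fit:

| Quantity | Measured | Expected |
|---|---|---|
| Overall width | 72.1 mm | 72 mm |
| Slot width | 18.5 mm | 19 mm |
| Rail end to start of lips | 55 mm | 55 mm |
| Yaw | 6.7° | – |
| Origin | (0.6093, 0.0263) | – |
| Pocket centre | (0.6228, −0.0879) | – |

Next is the reach to the key.

```bash
python3 - <<'E'
from h import *
togo([0.4515,0.035,0.218],115.2)
E
```

```text
[0.1831, 0.1, 0.0014] pos [0.66, 0.029, 0.2192] jaw 116.98 F [-1.34, 0.75, 0.53] w 0.6 t 3.65 roll 0.0311
```

Emit:
drive_tool --deltas "0.0305 0.0167 0 0 -0.2;0.0305 0.0167 0 0 -0.2;0.0305 0.0167 0 0 -0.2;0.0305 0.0167 0 0 -0.2;0.0305 0.0167 0 0 -0.2;0.0306 0.0165 0 0 -0.2;0 0 0 0.031 -0.2;0 0 0 0 -0.2;0 0 0 0 -0.2"

```text
clock: 4.55
position: [0.4519, 0.0347, 0.22]
orientation: [-0.687, 3.064, -0.001]
force: [0.2, -0.4, 0.2]
width: 0.598
```

```bash
python3 - <<'E'
from h import *
togo([0.4515,0.035,0.0725],115.2)
sh,W,ok,T=wristcloud(); cv2.imwrite("pics/w3.png",sh["color"][:,:,::-1])
c=sh["color"].astype(int)
red=ok&(c[...,0]>c[...,1]*2.5)&(c[...,0]>60)&(abs(W[...,0]-.45)<.05)&(abs(W[...,1]-.035)<.05)
tp=np.ascontiguousarray(W[red&(W[...,2]>.115)][:,:2],np.float32); print(cv2.minAreaRect(tp))
E
```

```text
[0.0004, 0.0006, 0.1475] pos [0.4519, 0.0347, 0.22] jaw 115.29 F [0.17, -0.39, 0.18] w 0.598 t 4.55 roll 0.0015
((0.45077958703041077, 0.03596115857362747), (0.02331477776169777, 0.021667901426553726), 24.978960037231445)
```

View pics/w3.png

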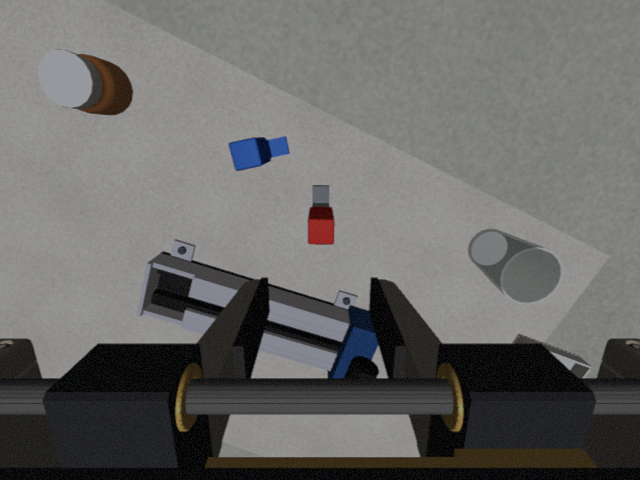

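The picture shows the red handle at (321,228), midway between the fingers, and the blue key clear at (248,153). Descend.

Emit:
drive_tool --deltas "0 0 0.0184 0 -0.2;0 0 0.0184 0 -0.2;0 0 0.0184 0 -0.2;0 0 0.0184 0 -0.2;0 0 0.0184 0 -0.2;0 0 0.0184 0 -0.2;0 0 0.0184 0 -0.2;0 0 0.0184 0 -0.2;0 0 0 0 -0.2"

```text
clock: 5.5
position: [0.4501, 0.035, 0.0698]
orientation: [0.686, -3.061, -0.003]
force: [-0.7, 0.1, -0.7]
width: 0.6
```

```bash
python3 - <<'E'
from h import *
togo([0.4515,0.035,0.0725],115.2)
E
```

```text
[-0.0012, -0.0006, -0.0027] pos [0.4501, 0.035, 0.0698] jaw 115.28 F [-0.73, 0.1, -0.69] w 0.6 t 5.5 roll 0.0014
```

Emit:
drive_tool --deltas "0 0 0 0 1;0 0 0 0 1;0 0 0 0 1;0 0 0 0 1;0 0 0 0 1;0 0 0 0 1;0 0 0 0 1;0 0 0 0 1" --newtons 20

```text
clock: 6.3
position: [0.4526, 0.0348, 0.0729]
orientation: [-0.687, 3.064, 0.0]
force: [-1.3, 1.5, 5.8]
width: 0.26
```

```bash
python3 - <<'E'
from h import *
togo([0.4515,0.035,0.0725],115.2)
E
```

```text
[0.0009, 0.0006, 0.0004] pos [0.4526, 0.0348, 0.0729] jaw 115.28 F [-1.3, 1.5, 5.77] w 0.26 t 6.3 roll 0.0014
```

Emit:
drive_tool --deltas "0 0 -0.01 0 1;0 0 -0.02 0 1;0 0 -0.02 0 1;0 0 -0.02 0 1;0 0 -0.02 0 1;0 0 -0.02 0 1;0 0 -0.01 0 1;0 0 0 0.108 1;0 0 0 0.108 1;0 0 0 0.107 1;0 0 0 0 1;0 0 0 0 1"

```text
clock: 7.5
position: [0.4516, 0.0347, 0.1917]
orientation: [0.189, -3.135, -0.0]
force: [-0.3, -0.8, -3.1]
width: 0.266
```

```bash
python3 - <<'E'
from h import *
togo([0.6228,-0.0879,0.19],96.7)
E
```

```text
[-0.1552, -0.1423, 0.0015] pos [0.4516, 0.0347, 0.1917] jaw 96.91 F [-0.26, -0.78, -3.06] w 0.266 t 7.5 roll 0.0037
```

Emit:
drive_tool --deltas "-0.0194 -0.0178 0 0.0037 1;-0.0194 -0.0178 0 0 1;-0.0194 -0.0178 0 0 1;-0.0194 -0.0178 0 0 1;-0.0194 -0.0178 0 0 1;-0.0194 -0.0178 0 0 1;-0.0194 -0.0178 0 0 1;-0.0194 -0.0177 0 0 1;0 0 0 0 1;0 0 0 0 1;0 0 0 0 1"

```text
clock: 8.6
position: [0.6219, -0.0883, 0.1918]
orientation: [0.182, -3.135, -0.001]
force: [0.3, -0.8, -3.3]
width: 0.263
```

```bash
cat >> h.py <<'E'
th=np.radians(6.7); EX=np.array([np.cos(th),np.sin(th),0]); EY=np.array([-np.sin(th),np.cos(th),0]); O=np.array([.6093,.0263,0])
def rail():
    s,R,p=tool(); d=(p-O)*1000; F=s["force"]; w,v=s["ft_torque"],None
    print("rail x %.1f y %.1f z(TCP) %.1f | F x %.1f y %.1f z %.1f | jaw %.2f tilt %.2f w %.3f t %.2f"%(d@EX,d@EY,d[2],F@EX,F@EY,F[2],np.degrees(np.arctan2(R[1,1],R[0,1]))-96.7,np.degrees(np.arccos(min(1,-R[2,2]))),s["width"],s["clock"]))
E
python3 - <<'E'
from h import *
rail(); togo([0.6228,-0.0879,0.19],96.7)
sh,W,ok,T=wristcloud(); cv2.imwrite("pics/w4.png",sh["color"][:,:,::-1]); np.savez("w4.npz",W=W,ok=ok,c=sh["color"],T=T)
s=manip.snapshot("side"); cv2.imwrite("pics/s4.png",s["color"][:,:,::-1]); 
E
```

```text
rail x -0.9 y -115.2 z(TCP) 191.8 | F x 0.2 y -0.9 z -3.3 | jaw -0.07 tilt 0.07 w 0.263 t 8.60
[-0.001, 0.0002, 0.0018] pos [0.6219, -0.0883, 0.1918] jaw 96.63 F [0.32, -0.83, -3.27] w 0.263 t 8.6 roll -0.0013
```

View pics/w4.png

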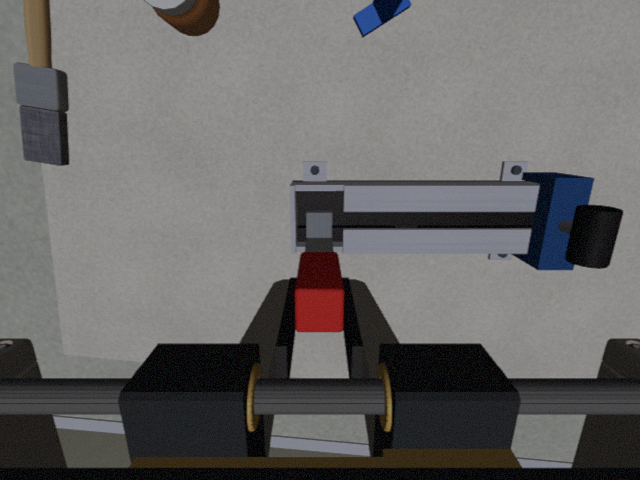

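View pics/s4.png

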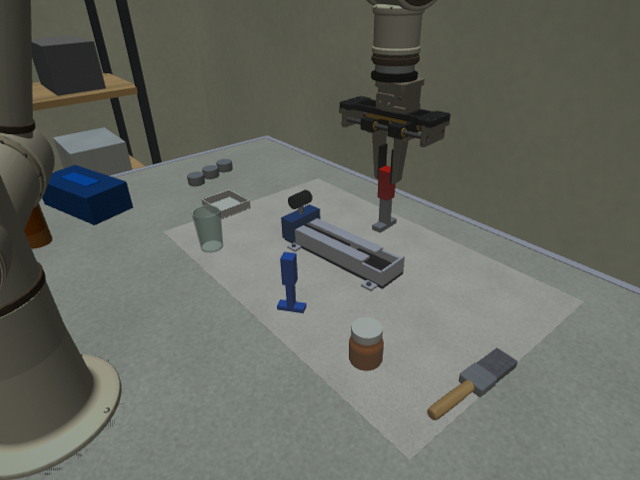

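The key is held upright above the pocket, with the foot at wrist (318,225) and the handle at (320,305). I'll measure the held key against the rail in this same frame.

```bash
python3 - <<'E'
from h import *
np.set_printoptions(precision=4,suppress=True)
z=np.load("w4.npz"); W,ok,c=z["W"],z["ok"],z["c"].astype(int)
L=np.stack([(W-O)@EX,(W-O)@EY,W[...,2]],-1)*1000
lip=ok&(abs(L[...,2]-44)<3)&(L[...,1]>-80)&(L[...,1]<80)&(abs(L[...,0])<45)
for s in (-1,1):
    a=L[lip&(s*L[...,0]>0)]; print("lip",s,np.percentile(a[:,0],[1,99]),np.median(a[:,2]))
    A=np.polyfit(*[np.array(v) for v in zip(*[(y,np.percentile(a[abs(a[:,1]-y)<4][:,0],99 if s<0 else 1)) for y in range(-70,75,8)])],1); print(" slot edge slope deg",np.degrees(A[0]),A[1])
w=ok&(abs(L[...,2]-44)<3)&(L[...,1]<-130)&(L[...,1]>-155)&(abs(L[...,0])<40); print("end wall y",np.percentile(L[w][:,1],[1,99]))
red=ok&(c[...,0]>c[...,1]*2.5)&(c[...,0]>60)
print("red z",np.percentile(L[red][:,2],[1,50,99]))
t=red&(L[...,2]>np.percentile(L[red][:,2],99)-4); r=np.ascontiguousarray(L[t][:,:2],np.float32); print("top",cv2.minAreaRect(r),np.median(L[t][:,2]),len(r))
# foot
f=ok&~red&(L[...,2]>100)&(L[...,2]<140)&(abs(L[...,1]+115)<20)&(L[...,0]<0)&(L[...,0]>-40)
print("foot",f.sum(),np.percentile(L[f],[1,50,99],axis=0))
r=np.ascontiguousarray(L[f&(abs(L[...,2]-np.median(L[f][:,2]))<4)][:,:2],np.float32); print(cv2.minAreaRect(r))
E
```

```text
lip -1 [-36.1221  -9.6817] 43.893077204887945
 slot edge slope deg 0.06671180354065129 -9.6792092425418
lip 1 [ 9.3061 35.8217] 43.90773075091667
 slot edge slope deg 0.0024958220901152004 9.357226964178905
end wall y [-145.2754 -140.2342]
red z [207.6578 238.6081 240.064 ]
top ((-2.04238224029541, -114.95047760009766), (23.86941909790039, 24.107778549194336), 0.13346867263317108) 238.64508910953796 2131
foot 820 [[ -26.9883 -125.1206  119.5753]
 [ -16.4451 -115.6912  128.7   ]
 [  -6.5955 -105.5397  139.0217]]
((-16.873577117919922, -115.3340072631836), (19.70244026184082, 20.801563262939453), 89.97210693359375)
```

Emit:
drive_tool --deltas "-0.0012 0 0.008 0 1;0 0 0.01 0 1;0 0 0.01 0 1;0 0 0.01 0 1;0 0 0.01 0 1;0 0 0.01 0 1;0 0 0.01 0 1;0 0 0.01 0 1;0 0 0.0055 0 1;0 0 0 0 1;0 0 0 0 1;0 0 0 0 1"

```text
clock: 9.9
position: [0.6243, -0.0889, 0.1095]
orientation: [-0.18, 3.135, -0.001]
force: [0.1, -0.3, -2.1]
width: 0.261
```

```bash
python3 - <<'E'
from h import *
rail()
E
```

```text
rail x 1.5 y -116.2 z(TCP) 109.5 | F x 0.0 y -0.3 z -2.1 | jaw -0.14 tilt 0.08 w 0.261 t 9.90
```

Emit:
drive_tool --deltas "0 0 0.005 0 1;0 0 0.005 0 1;0 0 0.003 0 1;0 0 0 0 1;0 0 0 0 1;0 0 0 0 1"

```text
clock: 10.5
position: [0.6239, -0.0888, 0.0959]
orientation: [-0.18, 3.136, -0.0]
force: [-0.6, -0.5, -2.5]
width: 0.262
```

```bash
python3 - <<'E'
from h import *
rail()
E
```

```text
rail x 1.1 y -116.0 z(TCP) 95.9 | F x -0.6 y -0.4 z -2.5 | jaw -0.14 tilt 0.02 w 0.262 t 10.50
```

Emit:
drive_tool --deltas "0.0007 0 0.001 0 1;0 0 0.001 0 1;0 0 0 0 1;0 0 0 0 1"

```text
clock: 10.9
position: [0.623, -0.0888, 0.0937]
orientation: [0.18, -3.136, -0.0]
force: [0.5, 0.6, -2.4]
width: 0.256
```

```bash
python3 - <<'E'
from h import *
rail()
E
```

```text
rail x 0.2 y -115.9 z(TCP) 93.7 | F x 0.6 y 0.5 z -2.4 | jaw -0.14 tilt 0.00 w 0.256 t 10.90
```

Emit:
drive_tool --deltas "0 0 0.001 0 1;0 0 0 0 1;0 0 0 0 1"

```text
clock: 11.2
position: [0.6234, -0.0889, 0.0932]
orientation: [-0.18, 3.136, -0.0]
force: [-0.3, 0.3, 0.0]
width: 0.261
```

```bash
python3 - <<'E'
from h import *
rail()
E
```

```text
rail x 0.6 y -116.1 z(TCP) 93.2 | F x -0.3 y 0.3 z 0.0 | jaw -0.14 tilt 0.05 w 0.261 t 11.20
```

Emit:
drive_tool --deltas "0 0.003 0.0003 -0.0024 1;0 0.004 0 0 1;0 0.004 0 0 1;0 0.004 0 0 1;0 0.004 0 0 1;0 0 0 0 1;0 0 0 0 1"

```text
clock: 11.9
position: [0.6215, -0.0694, 0.0932]
orientation: [-0.184, 3.135, 0.001]
force: [0.7, -1.2, 5.6]
width: 0.259
```

```bash
python3 - <<'E'
from h import *
rail()
E
```

```text
rail x 0.9 y -96.5 z(TCP) 93.2 | F x 0.6 y -1.3 z 5.6 | jaw 0.01 tilt 0.09 w 0.259 t 11.90
```

Emit:
drive_tool --deltas "0.0005 0.002 -0.0005 0 1;0 0.004 0 0 1;0 0.004 0 0 1;0 0.004 0 0 1;0 0.004 0 0 1;0 0.002 0 0 1;0 0 0 0 1;0 0 0 0 1"

```text
clock: 12.7
position: [0.6181, -0.0498, 0.0932]
orientation: [-0.184, 3.136, 0.0]
force: [1.3, -3.2, 5.8]
width: 0.26
```

```bash
python3 - <<'E'
from h import *
rail()
E
```

```text
rail x -0.2 y -76.6 z(TCP) 93.2 | F x 0.9 y -3.3 z 5.8 | jaw 0.01 tilt 0.01 w 0.260 t 12.70
```

Emit:
drive_tool --deltas "0 0.002 -0.0006 0 1;0 0.003 0 0 1;0 0.003 0 0 1;0 0.003 0 0 1;0 0.003 0 0 1;0 0 0 0 1;0 0 0 0 1"

```text
clock: 13.4
position: [0.616, -0.0355, 0.0932]
orientation: [0.183, -3.135, -0.002]
force: [-0.5, -0.2, 1.3]
width: 0.259
```

```bash
python3 - <<'E'
from h import *
rail()
E
```

```text
rail x -0.6 y -62.2 z(TCP) 93.2 | F x -0.5 y -0.2 z 1.3 | jaw -0.00 tilt 0.09 w 0.259 t 13.40
```

Emit:
drive_tool --deltas "-0.0003 0.003 0 0 1;0 0.003 0 0 1;0 0.003 0 0 1;0 0.001 0 0 1;0 0 0 0 1;0 0 0 0 1"

```text
clock: 14.0
position: [0.6151, -0.0258, 0.0932]
orientation: [0.183, -3.135, -0.002]
force: [-0.2, 0.2, 0.3]
width: 0.261
```

Emit:
drive_tool --deltas "0 0.0015 0 0 1;0 0.0015 0 0 1;0 0 0 0 1;0 0 0 0 1"

```text
clock: 14.4
position: [0.6149, -0.0229, 0.0932]
orientation: [0.183, -3.136, -0.001]
force: [0.1, 0.1, -1.4]
width: 0.26
```

Emit:
drive_tool --deltas "0 0.0015 0 0 1;0 0.0015 0 0 1;0 0 0 0 1;0 0 0 0 1"

```text
clock: 14.8
position: [0.6146, -0.0202, 0.0933]
orientation: [0.184, -3.136, -0.0]
force: [0.4, -0.5, -3.0]
width: 0.263
```

Emit:
drive_tool --deltas "0 0 0.0006 0 1;0 0 0 0 1;0 0 0 0 1"

```text
clock: 15.1
position: [0.6149, -0.0203, 0.0931]
orientation: [-0.183, 3.136, 0.0]
force: [-0.1, -0.2, -0.6]
width: 0.256
```

Emit:
drive_tool --deltas "0 0.0015 0.0002 0 1;0 0.0015 0 0 1;0 0 0 0 1;0 0 0 0 1"

```text
clock: 15.5
position: [0.6148, -0.0175, 0.093]
orientation: [-0.184, 3.136, -0.001]
force: [0.3, -0.8, 0.5]
width: 0.257
```

Emit:
drive_tool --deltas "0 0.0015 0 0 1;0 0.0015 0 0 1;0 0 0 0 1;0 0 0 0 1"

```text
clock: 15.9
position: [0.6144, -0.0143, 0.093]
orientation: [-0.184, 3.136, -0.0]
force: [-0.1, -1.2, 1.9]
width: 0.261
```

Emit:
drive_tool --deltas "0 0.0015 0 0 1;0 0.0015 0 0 1;0 0 0 0 1;0 0 0 0 1"

```text
clock: 16.3
position: [0.614, -0.0114, 0.093]
orientation: [-0.184, 3.136, -0.0]
force: [-0.5, -2.5, 2.4]
width: 0.261
```

Emit:
drive_tool --deltas "0 0.0015 0 0 1;0 0.0015 0 0 1;0 0 0 0 1;0 0 0 0 1"

```text
clock: 16.7
position: [0.6136, -0.0084, 0.0929]
orientation: [-0.184, 3.136, -0.0]
force: [1.1, -1.8, 3.9]
width: 0.258
```

Emit:
drive_tool --deltas "0 0.0015 -0.0002 0 1;0 0.0015 0 0 1;0 0 0 0 1;0 0 0 0 1"

```text
clock: 17.1
position: [0.613, -0.0053, 0.0929]
orientation: [0.184, -3.136, -0.0]
force: [0.2, -2.0, 3.1]
width: 0.26
```

```bash
python3 - <<'E'
from h import *
rail()
E
```

```text
rail x 0.0 y -31.8 z(TCP) 92.9 | F x -0.0 y -2.0 z 3.1 | jaw 0.00 tilt 0.01 w 0.260 t 17.10
```

Emit:
drive_tool --deltas "0 0.0015 0 0 1;0 0.0015 0 0 1;0 0 0 0 1;0 0 0 0 1"

```text
clock: 17.5
position: [0.6126, -0.0023, 0.0929]
orientation: [0.184, -3.136, -0.0]
force: [-0.2, -2.6, 3.7]
width: 0.261
```

Emit:
drive_tool --deltas "0 0.0015 -0.0002 0 1;0 0.0015 0 0 1;0 0 0 0 1;0 0 0 0 1"

```text
clock: 17.9
position: [0.6121, 0.0009, 0.0929]
orientation: [0.184, -3.136, -0.001]
force: [0.9, -1.3, 2.1]
width: 0.261
```

Emit:
drive_tool --deltas "0 0.0015 0 0 1;0 0.0015 0 0 1;0 0 0 0 1;0 0 0 0 1"

```text
clock: 18.3
position: [0.6118, 0.0039, 0.0929]
orientation: [0.184, -3.136, -0.001]
force: [0.6, -2.4, 1.1]
width: 0.263
```

Emit:
drive_tool --deltas "0 0.0015 0 0 1;0 0.0015 0 0 1;0 0 0 0 1;0 0 0 0 1"

```text
clock: 18.7
position: [0.611, 0.0072, 0.0923]
orientation: [0.184, -3.135, -0.002]
force: [-0.4, 0.3, -2.0]
width: 0.265
```

Emit:
drive_tool --deltas "0 0.0015 0.0001 0 1;0 0.0015 0 0 1;0 0 0 0 1;0 0 0 0 1"

```text
clock: 19.1
position: [0.6113, 0.0096, 0.093]
orientation: [0.184, -3.136, -0.0]
force: [-0.9, -0.2, -1.9]
width: 0.257
```

Emit:
drive_tool --deltas "0 0 0.001 0 1;0 0 0 0 1;0 0 0 0 1"

```text
clock: 19.4
position: [0.6113, 0.0095, 0.0919]
orientation: [0.183, -3.136, -0.0]
force: [0.1, -0.0, -2.7]
width: 0.259
```

```bash
python3 - <<'E'
from h import *
rail()
E
```

```text
rail x -0.0 y -17.0 z(TCP) 91.9 | F x 0.1 y -0.1 z -2.7 | jaw -0.01 tilt 0.01 w 0.259 t 19.40
```

The contact force has gone and the key moves below ledge height, so it is over the notch at rail y ≈ −17. I'll stop the slide here and lower it gently.

Emit:
drive_tool --deltas "0 0 0.0015 0 1;0 0 0.0015 0 1;0 0 0 0 1;0 0 0 0 1"

```text
clock: 19.8
position: [0.6112, 0.0095, 0.0889]
orientation: [0.183, -3.136, -0.0]
force: [-0.3, 0.1, -2.5]
width: 0.261
```

```bash
python3 - <<'E'
from h import *
rail()
E
```

```text
rail x -0.0 y -16.9 z(TCP) 88.9 | F x -0.3 y 0.1 z -2.5 | jaw -0.00 tilt 0.01 w 0.261 t 19.80
```

Emit:
drive_tool --deltas "0 0 0.002 0 1;0 0 0.002 0 1;0 0 0.002 0 1;0 0 0.0005 0 1;0 0 0 0 1;0 0 0 0 1"

```text
clock: 20.4
position: [0.6114, 0.0095, 0.0825]
orientation: [-0.184, 3.136, -0.0]
force: [0.7, -0.4, -3.3]
width: 0.261
```

Emit:
drive_tool --deltas "0 0 0.0006 0 1;0 0 0.0006 0 1;0 0 0 0 1;0 0 0 0 1"

```text
clock: 20.8
position: [0.6113, 0.0095, 0.0813]
orientation: [0.183, -3.136, 0.0]
force: [0.5, -0.3, -2.5]
width: 0.262
```

Emit:
drive_tool --deltas "0 0 0.0005 0 1;0 0 0 0 1;0 0 0 0 1"

```text
clock: 21.1
position: [0.6115, 0.0095, 0.0812]
orientation: [-0.184, 3.136, -0.0]
force: [-1.1, -0.0, -0.3]
width: 0.257
```

Emit:
drive_tool --deltas "0 0 0.0004 0 1;0 0 0 0 1;0 0 0 0 1"

```text
clock: 21.4
position: [0.6117, 0.0094, 0.0811]
orientation: [-0.184, 3.135, -0.0]
force: [-0.8, 0.7, 5.3]
width: 0.26
```

Down 11.9 mm onto the notch floor. I'll relieve the preload, release, and back off upward.

Emit:
drive_tool --deltas "0 0 -0.0004 0 1;0 0 0 0 1;0 0 0 0 1;0 0 0 0 0.3;0 0 0 0 0.1;0 0 0 0 0;0 0 0 0 0;0 0 0 0 0;0 0 0 0 0"

```text
clock: 22.3
position: [0.6113, 0.0095, 0.0807]
orientation: [0.184, -3.136, -0.0]
force: [-0.6, 0.5, -0.1]
width: 0.499
```

```bash
python3 - <<'E'
from h import *
rail()
sh,W,ok,T=wristcloud(); cv2.imwrite("pics/w5.png",sh["color"][:,:,::-1])
c=sh["color"].astype(int); L=np.stack([(W-O)@EX,(W-O)@EY,W[...,2]],-1)*1000
red=ok&(c[...,0]>c[...,1]*2.5)&(c[...,0]>60)
t=red&(L[...,2]>np.percentile(L[red][:,2],99)-4); r=np.ascontiguousarray(L[t][:,:2],np.float32); print("top",cv2.minAreaRect(r),np.median(L[t][:,2]))
E
```

```text
rail x -0.0 y -17.0 z(TCP) 80.7 | F x -0.5 y 0.6 z -0.1 | jaw -0.00 tilt 0.01 w 0.499 t 22.30
top ((-0.3641786575317383, -16.957429885864258), (24.1052303314209, 23.078044891357422), 1.2679086923599243) 127.87557455985326
```

View pics/w5.png

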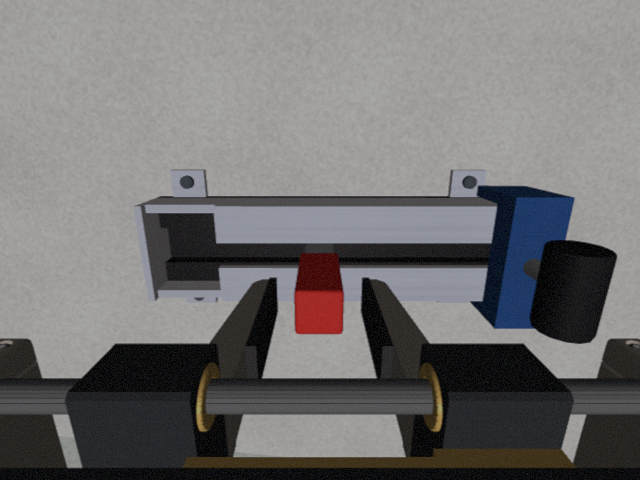

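The released key stands with its handle top at (320,305), height 127.9 mm against the expected 128, and the fingers are clear on both sides. Retreat straight up.

Emit:
drive_tool --deltas "0 0 -0.005 0 0;0 0 -0.01 0 0;0 0 -0.02 0 0;0 0 -0.02 0 0;0 0 -0.02 0 0;0 0 -0.02 0 0;0 0 -0.02 0 0;0 0 -0.02 0 0;0 0 0 0 0;0 0 0 0 0;0 0 0 0 0"

```text
clock: 23.45
position: [0.6106, 0.0096, 0.2145]
orientation: [0.183, -3.134, -0.001]
force: [-0.2, -0.5, -0.1]
width: 0.498
```

```bash
python3 - <<'E'
from h import *
rail()
sh,W,ok,T=wristcloud()
s=manip.snapshot("side"); s2=manip.snapshot("scene")
im=np.hstack([cv2.resize(x["color"][:,:,::-1],(400,300)) for x in (s,s2)]); cv2.imwrite("pics/end.png",im)
def top(c,W,ok):
    c=c.astype(int); L=np.stack([(W-O)@EX,(W-O)@EY,W[...,2]],-1)*1000
    red=ok&(c[...,0]>c[...,1]*2.5)&(c[...,0]>60)&(abs(L[...,0])<60)&(abs(L[...,1])<100)&(L[...,2]>60)
    t=red&(L[...,2]>np.percentile(L[red][:,2],99)-4); r=np.ascontiguousarray(L[t][:,:2],np.float32); print("top",cv2.minAreaRect(r),np.median(L[t][:,2]))
top(sh["color"],W,ok)
for x in (s,s2): top(x["color"],*cloud(x))
for x,n in ((s,"side"),(s2,"scene")):
    W2,o2=cloud(x)
    for k in ("beaker","jar","brush","tray"):
        m=manip.masks_of(x,k)[0]; print(n,k,round(m["score"],2),np.median(W2[m["pixels"]&o2],axis=0).round(3))
E
```

```text
rail x -0.7 y -16.7 z(TCP) 214.5 | F x -0.2 y -0.5 z -0.1 | jaw -0.00 tilt 0.12 w 0.498 t 23.45
top ((-0.4774961471557617, -16.799489974975586), (21.72951316833496, 23.300138473510742), 89.62422180175781) 127.9487871351681
top ((-3.675795078277588, -19.144756317138672), (22.404163360595703, 22.076568603515625), 89.48795318603516) 129.05020097134224
top ((-0.2748231887817383, -14.661834716796875), (23.913917541503906, 25.471328735351562), 88.0557632446289) 128.55602211260592
side beaker 0.67 [0.401 0.232 0.067]
side jar 0.83 [ 0.418 -0.247  0.049]
side brush 0.72 [ 0.52  -0.385  0.018]
side tray 0.64 [0.546 0.423 0.013]
scene beaker 0.67 [0.423 0.258 0.068]
scene jar 0.57 [ 0.444 -0.217  0.044]
scene brush 0.74 [ 0.53  -0.373  0.017]
scene tray 0.69 [0.531 0.413 0.005]
```

View pics/end.png

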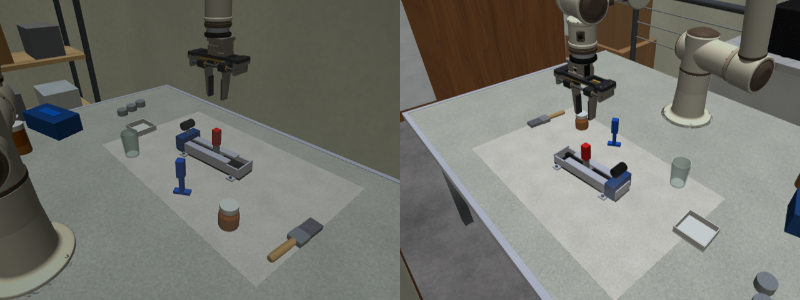

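The key stands upright in the rail at side (216,140) and scene (586,160). The gripper is well above it, and the bystanders are where they were.

```bash
python3 -c "
from rig import manip
print(manip.hand_in(), manip.state()['clock'])"
```

```text
the job is handed in; nothing more can be done
the job is handed in; nothing more can be done
```

The red-handled key is standing upright in the index notch, fully down and let go, and the job is handed in at about 24 s of the 67 s allowed. I lowered its foot into the pocket and slid it along the ledges. The foot dropped at rail y ≈ −17, where I stopped, lowered it 11.9 mm to the floor, released it and backed off straight up.

**Final checks**
- **Key height:** after release the handle top read 127.9 mm from the wrist camera, against 128 expected when home. The side and scene cameras read 129.1 and 128.6 mm.
- **Key position:** the three cameras differ by up to about 3 mm in the key's x and y, somewhat more than the stated 2 mm calibration. I relied on the wrist camera, which agreed with the arm's own position.
- **Forces:** the foot rested on the ledges with a few newtons, about 8 N at most early in the slide before I eased off. Contact was briefly lost once around rail y −47, and I lowered the key 0.6 mm to restore it.
- **Bystanders:** beaker, jar, brush and tray measured within about 2 mm of where they started. The blue look-alike looks untouched in the pictures, but I did not measure it again.

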